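Tuck a metal edging strip under a lapped copper leaf and hold it flat

ROBOT

A 6-joint arm with a two-finger parallel gripper is mounted at the origin on the work surface. World frame = base frame: x ahead of the robot, y to its left, z up, the work surface at z = 0. Lengths are in m, angles in degrees, forces in N, time in s.
With the tool pointing down it reaches from about 0.325 to 0.85 m from the base axis. Payload 4.4 kg.
Tool frame: the origin (TCP) lies on the centre line of the jaws, within the pads' length; the fingertips stand 14 mm ahead of it and the grasp point (between the pads) lies 5 mm behind it; z points along the fingers, y is the line along which they close (so a half turn about z gives the same grasp; the last joint's range is limited). The gripper opens to 94 mm and grips with 3 to 60 N. Pads are 16 mm wide; open, the fingers measure 119 mm over their backs; the gripper's body (75 mm by 177 mm) begins 78 mm behind the grasp point.
Start: joints at [68.096, 11.837, 88.321, -0, 79.842, -8.623], TCP at [0.132, 0.56, 0.219] pointing down, gripper open.
Joint ranges: [-156.59, 156.59], [-49.26, 127.26], [12.9, 141.05], [-63.56, 243.56], [4.71, 150.69], [-161.64, 161.64]. Speed limits (degrees/s): [159.86, 159.86, 180, 180, 180, 180].

INTERFACE

Orientations are given as [roll, pitch, yaw] about the fixed x, y, z axes, in that order (R = Rz(yaw) Ry(pitch) Rx(roll)).
In Python, from cell import r, get_image, close_job gives the robot as it stands (r), with the cameras as plain functions and the job as plain functions.
- The arm moves only by the tool send_path, called after ">>>" as name(argument=value, ...) on one line, values as JSON. Schema: {"type":"object","properties":{"ticks":{"type":"array","items":{"type":"number"},"minItems":5,"maxItems":50},"force":{"type":"number"},"only":{"type":"string"},"quiet":{"type":"boolean"},"lines":{"type":"string"}},"required":["ticks"],"additionalProperties":false}. ticks is one flat list of numbers that holds 1 to 10 rows one after another, with no inner brackets; each row has 5 numbers: the finger opening in m, then dx, dy, dz in shares of the most that a row can go, 1 being 50 mm, then a turn about the tool's z in normalised numbers (1 is 180 degrees); each row shifts and turns the commanded pose from where the row before left it, along the tool's axes as they then stand; what a row does not reach is not made up. A row lasts 1/10 s, in which the tool goes at most 0.05 m and 8.59 degrees, less where a joint would pass 70% of its speed; a pose out of reach is approached as far as the arm can. The fingers move at their own pace and stop on an object; force is the grip in N (left out, the last holds). Time passes only in rows, so rows that do not move let the fingers close. The tool returns the time, the measured TCP pose, the force, the opening and the grip force at its end. only (a regular expression) keeps the lines of the reply that match it, lines (a string "A,B") keeps lines A to B, and quiet returns only ok. Input that does not fit is refused with a message, and nothing moves.
- r.get_state(): the state, without advancing time (a new reading comes with each control period).
- get_image(name): name is "scene" or "top"; returns a dict with "image" (400x640x3 uint8, red, green, blue), "vfov" (degrees; the focal length in pixels is half the picture's height over the tangent of half this angle, whatever the lens; pixels are square), "cx", "cy" (the principal point, pixels), "k1" (the pictures are not rectified: a ray, as slopes to the right and down, at radius r is drawn at 1 + k1 r^2 times it, then the intrinsics apply), "rvec" (rotation vector, rad) and "tvec" (3), from world to camera coordinates, as OpenCV has them. Camera axes: x right, y down, z forward; pixel columns grow to the right and rows downward; lengths in m; the calibration is good to about 2 mm. A picture is of the moment at which its call begins. There is no depth.
- close_job(): hands the job in; it is judged then, once.
The state is a dict: "time_s": time; "joint_positions": joint angles; "joint_velocities": joint speeds; "effort": joint torques, N m; "position": TCP position; "eef_rot": TCP orientation; "ft_force": force on the tool from outside, world axes, zero at the start; "torque": the same for the moment, N m; "grip_width": finger opening in m; "finger_force": force on a finger pad.
Only numpy, scipy, OpenCV 4.12 (cv2) and the standard library are available. Lean on these libraries where they do the work, as an engineer would, in place of code of your own. Each camera call takes 0.05 s, during which the arm holds its last target. There are 200 camera calls.

TASK

On the jeweller's bench, pick up the aluminium edging strip with the standing rib and lay it flat on the sloping board just below the copper leaf, plain edge pointing up the slope and roughly centred on the leaf. Then slide it up so that its plain edge tucks under the leaf, without lifting the leaf, until the edge is fully home, square against the stop beneath. Finish holding it there: do not let go, keep the gripper on the strip, pressing it firmly flat on the board (about 10 N), and leave everything else on the bench where it is.

Things in the scene. Friction and masses are not known exactly. Their poses are not given: they have to be found in the camera images.
- strip: Loose aluminium strip, 0.15-0.3 kg: flat sheet 100 x 110 x 4 mm (x, y, z) with a standing rib across it. Origin on the underside, below the rib's middle; sheet from x = -30 to +70 mm (plain edge). Rib: x -5 to +5 mm (10 thick), 110 long in y, top 28 mm above the underside; grip it from above across its thickness. Starts flat on the bench, rib up, left or right of the stand.
- strip_edge (a point): Middle of the strip's plain edge, on its underside (70 mm from the strip's origin along its +x).
- deck: Fixed wooden board 250 mm long, 180 wide, rising away from the robot at 0.26 rad on a dark stand. x up the slope, y left, z square off its face. Origin on its upper face under the middle of the leaf's lower edge, 59 mm above the bench. Face from x = -150 (toe, 20 mm above the bench) to +100 mm.
- stop (a point): Foot of the fixed steel stop under the leaf, middle of its face, on the board: deck x = +32 mm, y = 0. The stop is 7 mm high, 120 mm wide. Fully home, the strip's plain edge touches it and the strip's origin is at deck x = -38 mm.
- leaf (a joint): Copper leaf lapped over the board's upper part, 130 mm wide, 3 thick, hinged along its top at deck x = +75 mm; 0 rad shut, grows as its lower edge lifts. Shut, it is parallel to the board, 8 mm gap beneath, deck x 0 to +75. Its lower edge has an upturned lip, out to x = -9 mm, mouth about 13 mm high, top 16 mm off the board. Weakly sprung: 1.5 to 2 N at the edge lifts it.
- spool: Bystander, leave alone: black thread spool, 34 mm across, 42 mm high, standing beside the sloping stand. Origin at its underside.
- bench_block: Bystander, leave alone: steel block 50 x 50 x 20 mm, on the other side of the stand. Origin at its underside.
- burnisher: Bystander, leave alone: wooden-handled burnisher 150 mm long, lying beyond the strip's plain edge. Origin at its underside.
- flux_jar: Bystander, leave alone: small amber jar with black cap, 44 mm across, 55 mm high. Origin at its underside.
- caliper: Bystander, leave alone: steel caliper 190 mm long, lying flat. Origin at its underside.
- tray: Bystander, leave alone: white open porcelain tray 110 x 75 x 50 mm. Origin at its underside.

How it is judged (in metres and radians):
On the way:
1. the strip lies flat on the sloping board, its plain edge just below the leaf and pointing up the slope (contact force between strip and deck above 0.4 N and z of strip in the frame of deck between -0.003 and 0.006 m and angle between the z axis of strip and the z axis of deck, either way round below 0.12 rad and angle between the x axis of strip and the x axis of deck, either way round below 0.3 rad and x of strip_edge in the frame of deck between -0.1 and 0 m and y of strip in the frame of deck between -0.04 and 0.04 m), for 0.15 s.
At the end, for the whole second after the job is handed in: Strip flat on the board (within 3 mm, 0.05 rad), plain edge at least 26 mm under the leaf (stop at 32), square within 0.08 rad, centred within 20 mm, leaf shut (under 0.05 rad); the fingers are on the strip, pressed on the board with over 5 N, at rest (z of strip in the frame of deck between -0.003 and 0.003 m and angle between the z axis of strip and the z axis of deck, either way round below 0.05 rad and angle between the x axis of strip and the x axis of deck, either way round below 0.08 rad and x of strip_edge in the frame of deck between 0.026 and 0.036 m and y of strip in the frame of deck between -0.02 and 0.02 m and value of joint leaf below 0.05 rad and contact force between strip and deck above 5 N and contact force between the fingers and strip above 2 N and linear speed of strip below 0.02 m/s); the arm keeps its last pose, push and grip.
It fails at once if the leaf is lifted (more than 0.09 rad, about 7 mm at its edge) (value of joint leaf above 0.09 rad).
It fails at once if the strip or the board is crushed (over 60 N) (contact force between strip and deck above 60 N).
It fails at once if a bystander is shifted by more than 25 mm (distance of any of spool, bench_block, burnisher, flux_jar, caliper, tray from where it was at the start of the episode above 0.025 m).
It also fails if it takes over 48 s, if anything falls off the work surface, if the arm or the gripper's body presses on something with over 40 N, if the wrist force passes 120 N, or if a joint passes its speed limit or range.

## Working session

There is one attempt and no reset: what is moved stays moved. The work goes in short steps, Python scripts to look and compute and a tool call to move; the robot and the scene stay as the last step left them, time stands still between calls to the robot, and variables do not carry over. Pictures are saved under pics/ and viewed, at most 10 in all, crops included, and the job is handed in when it is done.

```bash
ls; mkdir -p pics
```

Create h.py:
```python
import numpy as np, cv2
from scipy.spatial.transform import Rotation as R
from cell import r, get_image, close_job
def grab(n,f):
    d=get_image(n); cv2.imwrite(f,d["image"][:,:,::-1]); np.save(f+'.npy',{k:v for k,v in d.items() if k!="image"},allow_pickle=True); return d
def cam(d):
    f=200/np.tan(np.radians(d["vfov"])/2); return f,R.from_rotvec(d["rvec"]).as_matrix(),np.array(d["tvec"])
def proj(d,P):
    f,M,t=cam(d); c=np.atleast_2d(P)@M.T+t; s=c[:,:2]/c[:,2:]; k=1+d["k1"]*(s**2).sum(1,keepdims=True)
    return s*k*f+[d["cx"],d["cy"]]
def ray(d,uv):
    f,M,t=cam(d); q=(np.array(uv,float)-[d["cx"],d["cy"]])/f; s=q.copy()
    for _ in range(20): s=q/(1+d["k1"]*(s@s))
    return -M.T@t, M.T@np.r_[s,1]
def onz(d,uv,z):
    o,v=ray(d,uv); return o+v*(z-o[2])/v[2]
def load(f): return np.load(f+'.npy',allow_pickle=True).item()
```

Run:
```python
from h import *
for n in("scene","top"):
    d=grab(n,f"pics/{n}0.png"); print(d["vfov"],d["cx"],d["cy"],d["k1"],ray(d,(320,200)))
s=r.get_state();print(s["time_s"],s["position"],s["eef_rot"],s["ft_force"])
```

```text
cell.py
pics
44.701622937419714 316.3429871458023 193.6196263576368 -0.049922920788874184 (array([1.53568983, 0.17545115, 1.00545264]), array([-0.69460617, -0.11908425, -0.70962652]))
54.4118879522825 325.1327061823412 197.9269027053675 -0.07696640485228527 (array([ 0.45065399, -0.00900926,  1.12595022]), array([ 0.15624946,  0.00127142, -0.98781928]))
0.1 [0.13185979 0.55897912 0.21842176] [-1.79886377e+02 -1.72257438e-02  1.66717142e+02] [-0.52880916  0.22015922  0.38878109]
```

View pics/scene0.png

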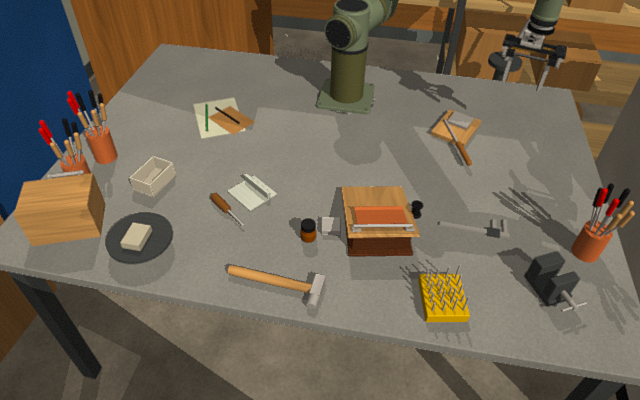

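View pics/top0.png

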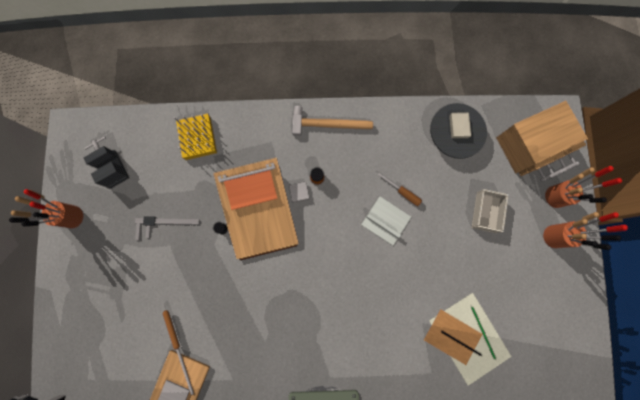

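The scene view shows the strip at about (252,190) and the sloping board at about (378,215). In the top view the strip is at about (387,221), with its rib running from (370,218) to (404,238). The board is at about (256,210) with the copper leaf at (250,188). I'll enlarge both for corner picking.

Run:
```python
import cv2
a=cv2.imread('pics/top0.png')
cv2.imwrite('pics/c1.png',cv2.resize(a[150:270,205:425],None,fx=3.6,fy=3.6,interpolation=cv2.INTER_CUBIC))
b=cv2.imread('pics/scene0.png')
cv2.imwrite('pics/c2.png',cv2.resize(b[165:265,205:435],None,fx=3.4,fy=3.4,interpolation=cv2.INTER_CUBIC))
```

```text
(no output)
```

View pics/c1.png

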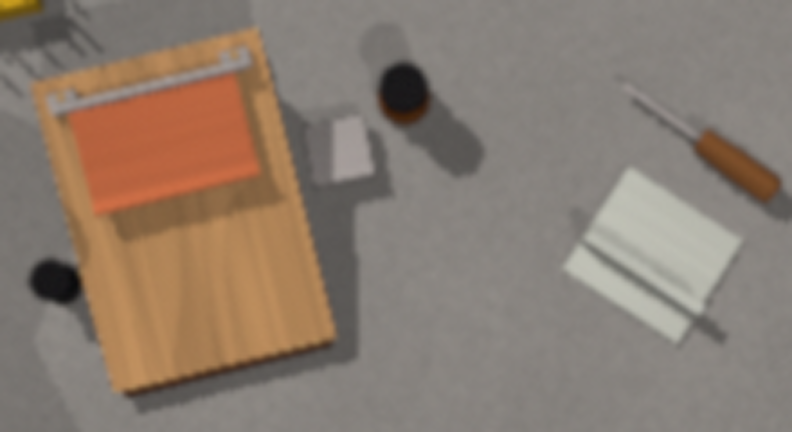

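View pics/c2.png

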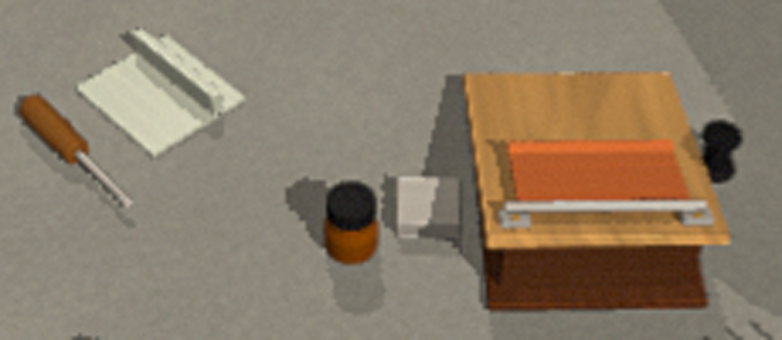

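Create fit.py:
```python
from h import *
from scipy.optimize import least_squares
T,S=load('pics/top0.png'),load('pics/scene0.png')
c1=lambda p:(np.array(p)+.5)/3.6-.5+[205,150]
c2=lambda p:(np.array(p)+.5)/3.4-.5+[205,165]
def deckT(yaw,x,y,pz=.059):
    return R.from_euler('ZY',[yaw,-.26]).as_matrix(),np.array([x,y,pz])
def fit(obs,pose,x0):
    def res(p):
        M,t=pose(*p); return np.concatenate([(proj(d,M@np.array(q)+t)[0]-uv) for d,q,uv in obs])
    s=least_squares(res,x0,loss='soft_l1'); return s.x,res(s.x).reshape(-1,2)
if __name__=="__main__":
    D=[(T,(.1,.09,0),c1((33,85))),(T,(.1,-.09,0),c1((260,28))),(T,(-.15,-.09,0),c1((334,339))),(T,(-.15,.09,0),c1((114,389))),
     (S,(-.15,-.09,0),c2((465,73))),(S,(-.15,.09,0),c2((668,73))),(S,(.1,.09,0),c2((729,240))),(S,(.1,-.09,0),c2((487,240)))]
    p,e=fit(D,deckT,[.2,.5,.1]); print('deck',np.degrees(p[0]),p[1:],'\n',e.round(1))
    Q=[(T,(.07,.055,.004),c1((630,167))),(T,(.07,-.055,.004),c1((744,240))),(T,(-.03,.055,.004),c1((565,267))),(T,(-.03,-.055,.004),c1((680,345))),
     (S,(.07,-.055,.004),c2((78,90))),(S,(.07,.055,.004),c2((155,156))),(S,(-.03,.055,.004),c2((245,98)))]
    p,e=fit(Q,lambda a,x,y:(R.from_euler('z',a).as_matrix(),np.array([x,y,0])),[-.5,.4,-.2]); print('strip',np.degrees(p[0]),p[1:],'\n',e.round(1))
```

```bash
python3 fit.py
```

```text
deck 12.057018627630848 [0.62607054 0.17738549] 
 [[-1.1 -1.1]
 [-0.5 -0.5]
 [ 0.3 -0.4]
 [-0.7  0.8]
 [-0.7  0.1]
 [ 0.5  0. ]
 [-0.4 -1.2]
 [-0.9 -0.8]]
strip -34.89017286873203 [ 0.54673215 -0.18599906] 
 [[-0.6 -0.3]
 [-0.4 -0.2]
 [-0.7  0.4]
 [-0.5 -0.4]
 [-1.3 -0.8]
 [-0.7 -0.6]
 [-0.4 -0.4]]
```

Units first: shifts go in shares of 50 mm and turns go in shares of 180 degrees. So 8.5 degrees is 0.0472.

>>> send_path(ticks=[0.06, 0, 0, 0, 0.0472, 0.06, 0, 0, 0, 0.0472, 0.06, 0, 0, 0, 0.0472, 0.06, 0, 0, 0, 0.0472, 0.06, 0, 0, 0, 0.0472, 0.06, 0, 0, 0, 0.0472, 0.06, 0, 0, 0, 0.0472, 0.06, 0, 0, 0, 0.0472, 0.06, 0, 0, 0, 0.0472, 0.06, 0, 0, 0, 0.0472], force=30)

```text
time_s: 1.1
position: [0.1319, 0.5592, 0.2187]
eef_rot: [-180.0, 0.1, 81.4]
ft_force: [-0.0, 0.9, -0.5]
grip_width: 0.0598
finger_force: 0.0
```

>>> send_path(ticks=[0.06, 0, 0, 0, 0.0472, 0.06, 0, 0, 0, 0.0472, 0.06, 0, 0, 0, 0.0472, 0.06, 0, 0, 0, 0.0061, 0.06, 0, 0, 0, 0, 0.06, 0, 0, 0, 0])

```text
time_s: 1.7
position: [0.132, 0.5595, 0.2192]
eef_rot: [180.0, 0.0, 55.2]
ft_force: [0.7, -0.2, -0.2]
grip_width: 0.06
finger_force: 0.0
```

Create go.py:
```python
import sys
from h import *
s=r.get_state(); M=R.from_euler('xyz',s["eef_rot"],degrees=True).as_matrix()
t=np.array([float(v) for v in sys.argv[1:4]])
print(s["time_s"],'pos',s["position"].round(4),'rot',s["eef_rot"].round(2),'F',s["ft_force"].round(1),'d_tool',(M.T@(t-s["position"])).round(4))
```

```bash
python3 go.py .5467 -.186 .12
```

```text
1.7 pos [0.132  0.5595 0.2192] rot [1.7999e+02 3.0000e-02 5.5230e+01] F [ 0.7 -0.2 -0.2] d_tool [-0.3759  0.7657  0.0995]
```

Converted, 0.0425 m is 0.85, -0.0209 m is -0.418.

>>> send_path(ticks=[0.06, -0.418, 0.85, 0, 0, 0.06, -0.418, 0.85, 0, 0, 0.06, -0.418, 0.85, 0, 0, 0.06, -0.418, 0.85, 0, 0, 0.06, -0.418, 0.85, 0, 0, 0.06, -0.418, 0.85, 0, 0, 0.06, -0.418, 0.85, 0, 0, 0.06, -0.418, 0.85, 0, 0, 0.06, -0.418, 0.85, 0, 0], quiet=true)

```text
ok
```

>>> send_path(ticks=[0.06, -0.418, 0.85, 0, 0, 0.06, -0.418, 0.85, 0, 0, 0.06, -0.418, 0.85, 0, 0, 0.06, -0.418, 0.85, 0, 0, 0.06, -0.418, 0.85, 0, 0, 0.06, -0.418, 0.85, 0, 0, 0.06, -0.418, 0.85, 0, 0, 0.06, -0.418, 0.85, 0, 0, 0.06, -0.418, 0.85, 0, 0], quiet=true)

```text
ok
```

>>> send_path(ticks=[0.06, 0, 0, 0.6, 0, 0.06, 0, 0, 0.8, 0, 0.06, 0, 0, 0.58, 0, 0.06, 0, 0, 0, 0, 0.06, 0, 0, 0, 0])

```text
time_s: 4.0
position: [0.5445, -0.1864, 0.1205]
eef_rot: [-180.0, 0.0, 55.2]
ft_force: [-0.8, -0.2, 0.4]
grip_width: 0.0602
finger_force: 0.0
```

```bash
python3 go.py .5467 -.186 .02
```

Run:
```python
from h import *
a=grab("scene","pics/s1.png")["image"][:,:,::-1]
cv2.imwrite('pics/c3.png',cv2.resize(a[120:230,200:310],None,fx=5,fy=5,interpolation=cv2.INTER_CUBIC))
```

```text
4.0 pos [ 0.5445 -0.1864  0.1205] rot [-179.96    0.     55.17] F [-0.8 -0.2  0.4] d_tool [0.0016 0.0017 0.1005]
```

View pics/c3.png

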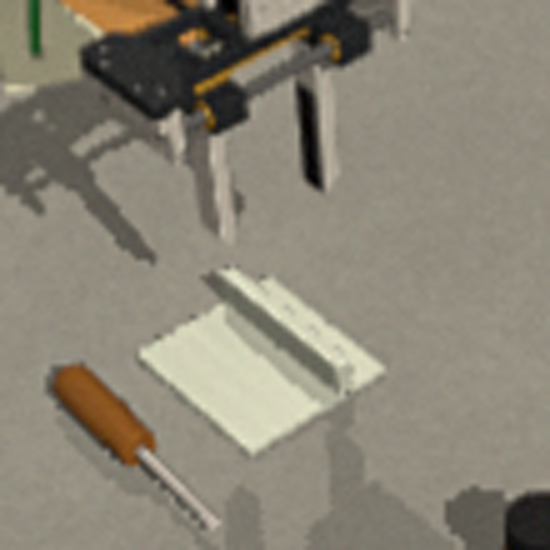

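The gripper, at about (270,100) in the crop, is above the strip's rib, which runs from (225,275) to (345,385). The jaws line up across the rib. Next I descend and grip.

Converted, 0.035 m is 0.7, 0.03 m is 0.6.

>>> send_path(ticks=[0.06, 0.032, 0.034, 0.6, 0, 0.06, 0, 0, 0.7, 0, 0.06, 0, 0, 0.5, 0, 0.06, 0, 0, 0.16, 0, 0.06, 0, 0, 0, 0, 0.06, 0, 0, 0, 0])

```text
time_s: 4.65
position: [0.5488, -0.187, 0.0248]
eef_rot: [179.8, -0.0, 55.1]
ft_force: [-0.4, 0.1, 0.3]
grip_width: 0.0602
finger_force: 0.0
```

```bash
python3 go.py .5467 -.186 .02
```

```text
4.65 pos [ 0.5488 -0.187   0.0248] rot [ 1.7975e+02 -4.0000e-02  5.5130e+01] F [-0.4  0.1  0.3] d_tool [-0.0004 -0.0024  0.0048]
```

>>> send_path(ticks=[0.0, 0, 0, 0, 0, 0.0, 0, 0, 0, 0, 0, 0, 0, 0, 0, 0, 0, 0, 0, 0, 0, 0, 0, 0, 0, 0, 0, 0, 0, 0, 0, 0, 0, 0, 0, 0, 0, 0, 0, 0], force=40)

```text
time_s: 5.45
position: [0.5467, -0.1861, 0.0223]
eef_rot: [-180.0, 0.0, 55.1]
ft_force: [-0.8, -0.1, -0.6]
grip_width: 0.0095
finger_force: 40.0
```

>>> send_path(ticks=[0, 0, 0, -0.4, 0, 0, 0, 0, -0.8, 0, 0, 0, 0, -0.8, 0, 0, 0, 0, -0.8, 0, 0, 0, 0, -0.6, 0, 0, 0, 0, -0.6, 0, 0, 0, 0, 0, 0, 0, 0, 0, 0, 0])

```text
time_s: 6.25
position: [0.5466, -0.186, 0.2217]
eef_rot: [-180.0, 0.0, 55.1]
ft_force: [-0.8, 0.9, -3.2]
grip_width: 0.0097
finger_force: 40.0
```

Converted, -6.7 degrees is -0.0372.

>>> send_path(ticks=[0, 0, 0, 0, -0.0372, 0, 0, 0, 0, -0.0372, 0, 0, 0, 0, -0.0372, 0, 0, 0, 0, -0.0372, 0, 0, 0, 0, -0.0372, 0, 0, 0, 0, -0.0372, 0, 0, 0, 0, -0.0372, 0, 0, 0, 0, 0, 0, 0, 0, 0, 0, 0, 0, 0, 0, 0])

```text
time_s: 7.25
position: [0.5462, -0.1858, 0.221]
eef_rot: [-179.9, -0.1, 101.9]
ft_force: [1.5, 0.4, -0.3]
grip_width: 0.0099
finger_force: 40.0
```

```bash
python3 go.py .5293 .1567 .14
```

```text
7.25 pos [ 0.5462 -0.1858  0.221 ] rot [-1.7989e+02 -9.0000e-02  1.0192e+02] F [ 1.5  0.4 -0.3] d_tool [0.3385 0.0544 0.0814]
```

Converted, 0.04 m is 0.8, 0.0385 m is 0.77.

>>> send_path(ticks=[0, 0.4, 0.108, 0, 0, 0, 0.8, 0.12, 0, 0, 0, 0.8, 0.12, 0, 0, 0, 0.8, 0.12, 0, 0, 0, 0.8, 0.12, 0, 0, 0, 0.8, 0.12, 0, 0, 0, 0.8, 0.12, 0, 0, 0, 0.8, 0.12, 0, 0, 0, 0.77, 0.14, 0, 0, 0, 0, 0, 0, 0])

```text
time_s: 8.25
position: [0.5287, 0.1607, 0.2223]
eef_rot: [180.0, -0.1, 102.3]
ft_force: [-0.2, -1.4, -1.5]
grip_width: 0.0094
finger_force: 40.0
```

>>> send_path(ticks=[0, 0, 0, 0.6, 0, 0, 0, 0, 0.6, 0, 0, 0, 0, 0.4, 0, 0, 0, 0, 0, 0, 0, 0, 0, 0, 0, 0, 0, 0, 0, 0])

```text
time_s: 8.85
position: [0.531, 0.156, 0.1442]
eef_rot: [179.8, 0.0, 102.0]
ft_force: [0.4, 0.1, -2.3]
grip_width: 0.0097
finger_force: 40.0
```

```bash
python3 go.py .5293 .1567 .0733
```

Run:
```python
from h import *
for n,y,x in(("top",150,205),("scene",140,320)):
    a=grab(n,f"pics/{n}2.png")["image"][:,:,::-1]
    cv2.imwrite(f'pics/{n}2c.png',cv2.resize(a[y:y+115,x:x+115],None,fx=5,fy=5,interpolation=cv2.INTER_CUBIC))
```

```text
8.85 pos [0.531  0.156  0.1442] rot [1.7982e+02 2.0000e-02 1.0197e+02] F [ 0.4  0.1 -2.3] d_tool [ 0.001  -0.0018  0.0709]
```

View pics/scene2c.png

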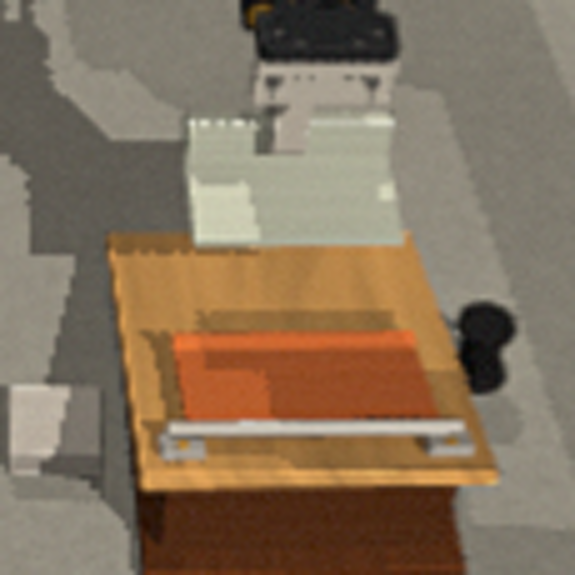

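The scene crop shows the strip level above the toe, with its plain edge from (195,245) to (404,243). The leaf is shut below it. I'll check the strip's offset in the grip numerically.

Run:
```python
from h import *
d=load('pics/scene2.png'); c=lambda p:(np.array(p)+.5)/5-.5+[320,140]
y=np.radians(11.97);u=np.array([np.cos(y),np.sin(y)]);v=np.array([-u[1],u[0]]);t=np.array([.531,.156])
for p in((195,245),(404,243)):
    q=onz(d,c(p),.1222)[:2]-t; print('strip frame',q@u,q@v)
# same check with leaf lip corners: seen crop (175,333),(413,333); top of lip 16mm off board
M=R.from_euler('ZY',[np.radians(12.06),-.26]).as_matrix()
for s in(.065,-.065): print(((proj(d,M@np.array([-.009,s,.016])+[.6261,.1774,.059])[0]-[320,140]+.5)*5-.5))
```

```text
strip frame 0.06846728234811969 -0.052780428694175034
strip frame 0.06712219400311327 0.057807574333147496
[411.52290272 332.80979804]
[169.86228955 333.63986073]
```

Converted, 0.03 m is 0.6, 0.025 m is 0.5.

>>> send_path(ticks=[0, 0, -0.03, 0.6, 0, 0, 0, 0, 0.5, 0, 0, 0, 0, 0.18, 0, 0, 0, 0, 0, 0, 0, 0, 0, 0, 0, 0, 0, 0, 0, 0])

```text
time_s: 9.55
position: [0.5297, 0.1562, 0.0803]
eef_rot: [179.8, 0.0, 102.0]
ft_force: [0.1, -0.5, -2.6]
grip_width: 0.0094
finger_force: 40.0
```

>>> send_path(ticks=[0, 0, 0, 0.06, 0, 0, 0, 0, 0, 0, 0, 0, 0, 0, 0])

```text
time_s: 9.85
position: [0.5282, 0.156, 0.0757]
eef_rot: [180.0, 0.0, 102.0]
ft_force: [-1.2, 0.1, -2.0]
grip_width: 0.0096
finger_force: 40.0
```

>>> send_path(ticks=[0, 0, 0, 0.06, 0, 0, 0, 0, 0, 0, 0, 0, 0, 0, 0])

```text
time_s: 10.15
position: [0.5287, 0.156, 0.0731]
eef_rot: [179.9, 0.0, 102.0]
ft_force: [-1.5, -0.1, 1.5]
grip_width: 0.0099
finger_force: 40.0
```

Converted, 0.003 m is 0.06.

>>> send_path(ticks=[0, 0, 0, 0, 0, 0, 0, 0, 0.06, 0, 0, 0, 0, 0.06, 0, 0, 0, 0, 0.06, 0, 0, 0, 0, 0, 0, 0, 0, 0, 0, 0], force=3)

```text
time_s: 10.75
position: [0.5276, 0.1559, 0.063]
eef_rot: [-179.9, -0.0, 102.0]
ft_force: [-0.7, 0.1, -0.5]
grip_width: 0.0125
finger_force: 2.9
```

>>> send_path(ticks=[0.012, 0, 0, 0, 0, 0.014, 0, 0, 0, 0, 0.016, 0, 0, 0.04, 0, 0.018, 0, 0, 0, 0, 0.020, 0, 0, 0, 0, 0.02, 0, 0, 0, 0])

```text
time_s: 11.35
position: [0.5284, 0.156, 0.0617]
eef_rot: [180.0, 0.0, 102.0]
ft_force: [1.2, 0.1, -0.1]
grip_width: 0.0198
finger_force: 0.0
```

Run:
```python
from h import *
a=grab("scene","pics/scene3.png")["image"][:,:,::-1]
b=grab("top","pics/top3.png")["image"][:,:,::-1]
f=lambda a,y,x:cv2.resize(a[y:y+115,x:x+78],None,fx=5,fy=5,interpolation=cv2.INTER_CUBIC)
cv2.imwrite('pics/c4.png',np.hstack([f(a,140,340),f(b,150,215)]))
```

```text
(no output)
```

View pics/c4.png

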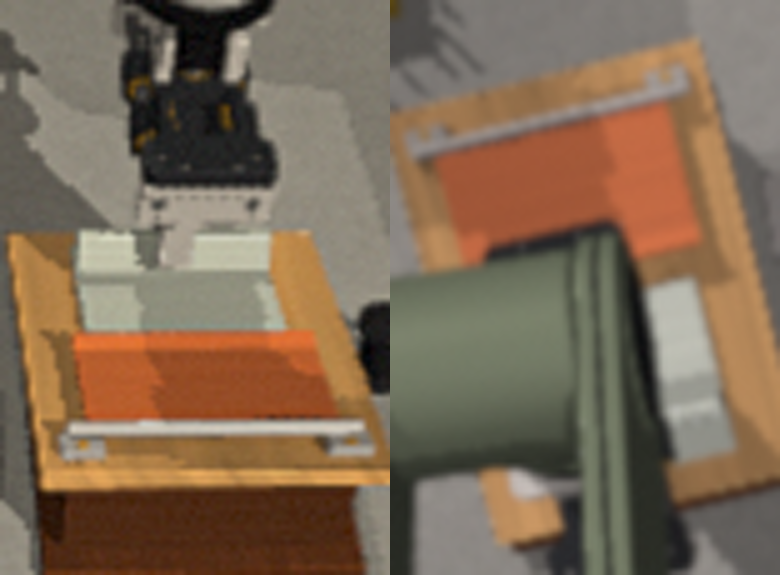

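The scene half of the view shows the strip flat, with its plain edge from (80,330) to (283,330), at the leaf's lip. In the top half its right side is visible along (650,285) to (735,450). I'll convert these to deck coordinates.

Create dk.py:
```python
from h import *
Md=R.from_euler('ZY',[np.radians(12.06),-.26]).as_matrix();O=np.array([.6261,.1774,.059])
def ondeck(d,uv,z):
    o,v=ray(d,uv); o=Md.T@(o-O); v=Md.T@v; return (o+v*(z-o[2])/v[2]).round(4)
```

Run:
```python
from dk import *
S,T=load('pics/scene3.png'),load('pics/top3.png')
cs=lambda p:(np.array(p)+.5)/5-.5+[340,140]; ct=lambda p:(np.array(p)+.5)/5-.5+[215-78,150]
print('edge',ondeck(S,cs((80,331)),.004),ondeck(S,cs((283,331)),.004))
print('rib top left/right ',ondeck(S,cs((80,232)),.028),ondeck(S,cs((268,232)),.028))
print('lip',ondeck(S,cs((75,333)),.016),ondeck(S,cs((313,333)),.016))
print('board edges',ondeck(S,cs((10,235)),0),ondeck(S,cs((311,232)),0))
print('top: near edge corner R',ondeck(T,ct((735,450)),.004),'far R',ondeck(T,ct((695,280)),.004),'leaf corner R',ondeck(T,ct((700,245)),.016))
s=r.get_state(); print('tcp deck',Md.T@(s["position"]-O))
```

```text
edge [-0.0317 -0.0569  0.004 ] [-0.0309  0.0543  0.004 ]
rib top left/right  [-0.1002 -0.0519  0.028 ] [-0.0998  0.0548  0.028 ]
lip [-0.0096 -0.0622  0.016 ] [-0.0088  0.0658  0.016 ]
board edges [-0.1479 -0.0875  0.    ] [-0.1508  0.0908  0.    ]
top: near edge corner R [-0.1291 -0.0545  0.004 ] far R [-0.0306 -0.056   0.004 ] leaf corner R [-0.0113 -0.0643  0.016 ]
tcp deck [-0.09607377 -0.00050753  0.02825197]
```

>>> send_path(ticks=[0, 0, 0, 0, 0, 0, 0, 0, 0, 0, 0, 0, 0, 0, 0], force=3)

```text
time_s: 11.75
position: [0.5281, 0.156, 0.0615]
eef_rot: [180.0, 0.0, 102.0]
ft_force: [-0.4, -0.2, 0.2]
grip_width: 0.0135
finger_force: 2.9
```

>>> send_path(ticks=[0, 0, 0, 0.04, 0, 0, 0, 0, 0, 0, 0, 0, 0, 0, 0])

```text
time_s: 12.05
position: [0.5284, 0.156, 0.0599]
eef_rot: [180.0, 0.0, 102.0]
ft_force: [-1.9, 0.2, 5.1]
grip_width: 0.0136
finger_force: 3.3
```

>>> send_path(ticks=[0, 0, 0, 0.04, 0, 0, 0, 0, 0, 0, 0, 0, 0, 0, 0])

```text
time_s: 12.35
position: [0.5286, 0.156, 0.0578]
eef_rot: [179.9, 0.0, 102.0]
ft_force: [-0.3, 0.2, 4.3]
grip_width: 0.0142
finger_force: 3.3
```

Converted, 0.0048 m is 0.096, -0.0013 m is -0.026.

>>> send_path(ticks=[0, 0, 0.096, -0.026, 0, 0, 0, 0.096, -0.026, 0, 0, 0, 0.096, -0.026, 0, 0, 0, 0.096, -0.026, 0, 0, 0, 0, 0, 0, 0, 0, 0, 0, 0])

```text
time_s: 12.95
position: [0.5441, 0.1595, 0.0614]
eef_rot: [-179.6, -0.0, 102.0]
ft_force: [-6.0, -2.0, 4.3]
grip_width: 0.0146
finger_force: 3.0
```

>>> send_path(ticks=[0, 0, 0.096, -0.026, 0, 0, 0, 0.096, -0.026, 0, 0, 0, 0.096, -0.026, 0, 0, 0, 0.096, -0.026, 0, 0, 0, 0, 0, 0, 0, 0, 0, 0, 0])

```text
time_s: 13.55
position: [0.5642, 0.1638, 0.067]
eef_rot: [-179.8, -0.0, 102.0]
ft_force: [-4.3, -0.6, 3.1]
grip_width: 0.0144
finger_force: 3.0
```

Run:
```python
from dk import *
print((Md.T@(r.get_state()["position"]-O)).round(4))
a=grab("scene","pics/scene4.png")["image"][:,:,::-1]
cv2.imwrite('pics/c5.png',cv2.resize(a[140:255,330:430],None,fx=5,fy=5,interpolation=cv2.INTER_CUBIC))
```

```text
[-0.0592 -0.0004  0.024 ]
```

View pics/c5.png

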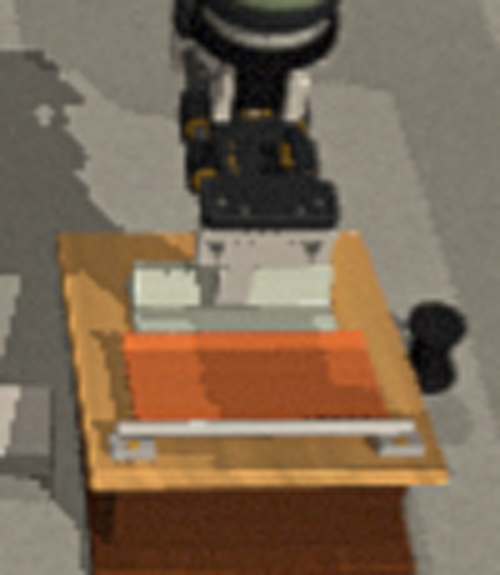

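The strip is sliding up. Its rib top is at (132-332, 264) in the crop, square to the leaf, and the leaf, with its lip at y≈335, is still shut. I'll carry on towards the stop.

Converted, 0.0048 m is 0.096, -0.0013 m is -0.026.

>>> send_path(ticks=[0, 0, 0.096, -0.026, 0, 0, 0, 0.096, -0.026, 0, 0, 0, 0.096, -0.026, 0, 0, 0, 0.096, -0.024, 0, 0, 0, 0, 0, 0, 0, 0, 0, 0, 0])

```text
time_s: 14.2
position: [0.5852, 0.168, 0.0729]
eef_rot: [179.9, 0.0, 102.0]
ft_force: [-0.1, 0.2, -1.7]
grip_width: 0.014
finger_force: 2.9
```

>>> send_path(ticks=[0, 0, 0.04, -0.01, 0, 0, 0, 0.04, -0.01, 0, 0, 0, 0, 0, 0, 0, 0, 0, 0, 0])

```text
time_s: 14.6
position: [0.5859, 0.1681, 0.0728]
eef_rot: [-179.7, 0.0, 102.0]
ft_force: [-5.9, -1.8, 0.9]
grip_width: 0.0151
finger_force: 3.0
```

Run:
```python
from dk import *
print((Md.T@(r.get_state()["position"]-O)).round(4))
```

```text
[-0.0363 -0.0007  0.024 ]
```

Converted, 0.002 m is 0.04.

>>> send_path(ticks=[0, 0, 0, 0.04, 0, 0, 0, 0, 0, 0, 0, 0, 0, 0, 0])

```text
time_s: 14.9
position: [0.5865, 0.1684, 0.0717]
eef_rot: [-179.7, 0.0, 102.0]
ft_force: [-5.3, -2.5, 2.2]
grip_width: 0.0165
finger_force: 3.0
```

>>> send_path(ticks=[0, 0, 0.04, -0.01, 0, 0, 0, 0.04, -0.01, 0, 0, 0, 0, 0, 0, 0, 0, 0, 0, 0])

```text
time_s: 15.3
position: [0.5896, 0.1691, 0.0718]
eef_rot: [-179.6, 0.0, 102.0]
ft_force: [-5.5, -1.9, 0.2]
grip_width: 0.0231
finger_force: 3.0
```

Run:
```python
from dk import *
print((Md.T@(r.get_state()["position"]-O)).round(4))
S=grab("scene","pics/scene5.png");a=S["image"][:,:,::-1]
cv2.imwrite('pics/c6.png',cv2.resize(a[175:230,335:420],None,fx=8,fy=8,interpolation=cv2.INTER_CUBIC))
```

```text
[-0.0329 -0.0005  0.0219]
```

View pics/c6.png

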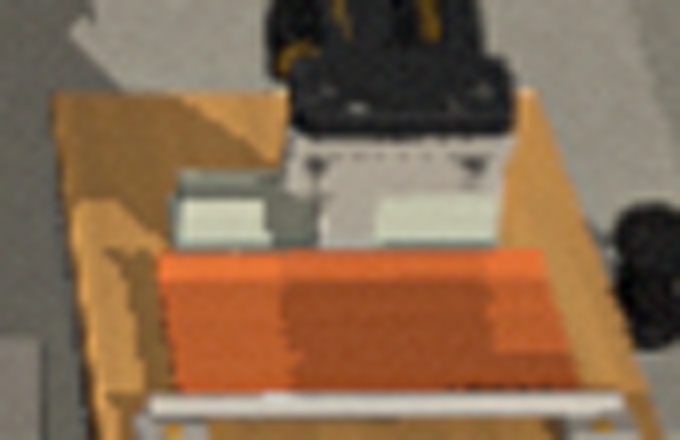

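Run:
```python
from dk import *
S=load('pics/scene5.png'); c=lambda p:(np.array(p)+.5)/8-.5+[335,175]
print('rib top far edge',ondeck(S,c((178,198)),.028),ondeck(S,c((496,196)),.028))
print('rib top near L',ondeck(S,c((180,172)),.028),'sheet line',ondeck(S,c((178,246)),.004), 'lip',ondeck(S,c((160,250)),.016),ondeck(S,c((542,250)),.016))
```

```text
rib top far edge [-0.0256 -0.0554  0.028 ] [-0.0263  0.0523  0.028 ]
rib top near L [-0.0432 -0.0531  0.028 ] sheet line [-0.0342 -0.0534  0.004 ] lip [-0.0117 -0.0621  0.016 ] [-0.0108  0.0664  0.016 ]
```

Converted, 0.002 m is 0.04.

>>> send_path(ticks=[0, 0, 0, 0.04, 0, 0, 0, 0, 0, 0, 0, 0, 0, 0, 0])

```text
time_s: 15.65
position: [0.5897, 0.1691, 0.0713]
eef_rot: [-179.7, 0.0, 102.0]
ft_force: [-9.1, -3.4, 7.2]
grip_width: 0.0228
finger_force: 6.0
```

>>> send_path(ticks=[0, 0, 0, 0.04, 0, 0, 0, 0, 0, 0, 0, 0, 0, 0, 0])

```text
time_s: 15.95
position: [0.5898, 0.1691, 0.0711]
eef_rot: [-179.7, 0.0, 102.1]
ft_force: [-11.9, -3.0, 16.2]
grip_width: 0.0229
finger_force: 10.6
```

Converted, -0.001 m is -0.02.

>>> send_path(ticks=[0, 0, 0, -0.02, 0, 0, 0, 0, 0, 0, 0, 0, 0, 0, 0, 0, 0, 0, 0, 0])

```text
time_s: 16.35
position: [0.5898, 0.1691, 0.0712]
eef_rot: [-179.7, 0.0, 102.0]
ft_force: [-10.6, -2.1, 11.4]
grip_width: 0.0232
finger_force: 8.7
```

Run:
```python
from dk import *
print((Md.T@(r.get_state()["position"]-O)).round(4))
S=grab("scene","pics/scene6.png");a=S["image"][:,:,::-1]
cv2.imwrite('pics/c7.png',cv2.resize(a[175:230,340:415],None,fx=10,fy=10,interpolation=cv2.INTER_NEAREST))
f=lambda P:(((proj(S,Md@np.array(P)+O)[0]-[340,175]+.5)*10-.5).round())
for o in(-.038,-.044):
  for y in(-.055,.055): print(o,y,'topnear',f((o-.005,y,.028)),'topfar',f((o+.005,y,.028)),'foot',f((o+.005,y,.004)),'rear',f((o-.03,y,.004)))
for y in(-.065,.065): print('lip',f((-.009,y,.016)),'lip at .05rad',f((-.009,y,.0202)))
```

```text
[-0.0329 -0.0005  0.0214]
-0.038 -0.055 topnear [168. 215.] topfar [172. 234.] foot [167. 310.] rear [156. 245.]
-0.038 0.055 topnear [570. 214.] topfar [576. 233.] foot [568. 309.] rear [548. 244.]
-0.044 -0.055 topnear [166. 204.] topfar [169. 223.] foot [165. 299.] rear [154. 235.]
-0.044 0.055 topnear [566. 203.] topfar [572. 222.] foot [564. 297.] rear [544. 234.]
lip [140. 318.] lip at .05rad [141. 304.]
lip [624. 316.] lip at .05rad [625. 303.]
```

View pics/c7.png

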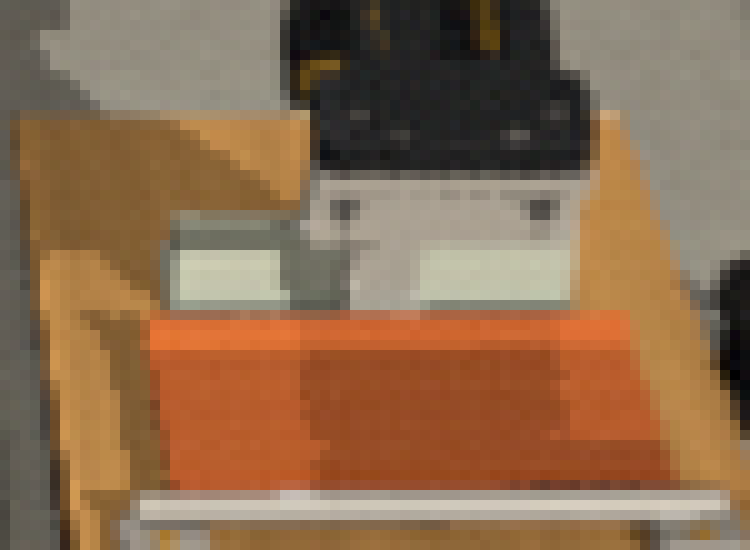

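Run:
```python
from dk import *
def top(f,c0,c1):
    a=cv2.imread(f).astype(float); m=a[:,:,2]-a[:,:,0]-60
    out=[]
    for c in range(c0,c1):
        p=a[195:215,c,2]-1.2*a[195:215,c,1]   # redness: copper vs wood
        i=np.argmax(p>60); out.append(195+i-1+(60-p[i-1])/(p[i]-p[i-1]))
    return np.median(out).round(2)
for f in('scene0','scene3','scene4','scene5','scene6'): print(f,top(f'pics/{f}.png',358,366),top(f'pics/{f}.png',385,400))
s=r.get_state();print(s["ft_force"],s["finger_force"],s["grip_width"])
```

```text
scene0 206.37 205.91
scene3 206.63 206.38
scene4 206.61 206.35
scene5 206.58 206.3
scene6 206.58 206.29
[-11.20222875  -2.39276181  11.612596  ] 8.697991637691302 0.023004731292421057
```

>>> send_path(ticks=[0, 0, 0, 0, 0, 0, 0, 0, 0, 0, 0, 0, 0, 0, 0])

```text
time_s: 16.7
position: [0.5898, 0.1691, 0.0712]
eef_rot: [-179.7, 0.0, 102.0]
ft_force: [-10.8, -3.8, 11.3]
grip_width: 0.0229
finger_force: 8.7
```

```bash
python3 -c "
from cell import r, get_image, close_job
print(close_job())"
```

```text
the job is handed in; nothing more can be done
None
```

I handed the job in at 16.7 s with the strip's plain edge measured home against the stop under the shut leaf and the gripper still holding and pressing it at roughly 11–14 N; the hand-in returned no verdict.

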